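# Gather the small clock's parts into its job tray

## Task

Two clocks have been stripped on this bench and their parts have got mixed; gather the small clock's parts into the dishes of its job tray, ready for cleaning: its two barrels side by side in the long dish, its bell mouth down in the square dish and its hour wheel in the round dish, pipe up, each standing flat on the floor of its dish. The bigger barrel, bell and hour wheel belong to the other clock: leave them where they are. Set the parts down rather than dropping them.

Things in the scene. Friction and masses are not known exactly. Their poses are not given: they have to be found in the camera images.
- barrel_a: empty brass mainspring barrel of the small clock, one of two alike (interchangeable): round drum, outside diameter 44, 28 high, open at the top, with a toothed rim of diameter 52, 4 thick, round its foot. Stands on its foot, open end up. Loose, about 120 g. Origin: centre of its underside, z up; yaw does not matter. Grip across the drum, above the toothed rim.
- barrel_b: empty brass mainspring barrel of the small clock, one of two alike (interchangeable): round drum, outside diameter 44, 28 high, open at the top, with a toothed rim of diameter 52, 4 thick, round its foot. Stands on its foot, open end up. Loose, about 120 g. Origin: centre of its underside, z up; yaw does not matter. Grip across the drum, above the toothed rim.
- hour_wheel: brass hour wheel of the small clock: a spoked toothed wheel of diameter 42, 4 thick, lying flat on the bench, with a pipe of diameter 11 standing up from its centre to 30 mm above its underside. Loose, about 40 g. Origin: centre of its underside, z up along the pipe. Grip it by the pipe.
- bell: brass bell of the small clock: cup bell standing mouth down, diameter 56 at the mouth, 33 high with the small nut on its crown; side nearly upright (diameter 53.5 at 5 mm, 52 at 19 mm above the mouth), then rounded over. Loose, about 100 g. Origin: centre of its underside (mouth), z up; round. Grip across its side, 6 to 19 mm above the mouth.
- long_dish: long steel dish, low walls (mm): outside 150 along its x, 90 along its y, 10 high; walls and floor 3 thick. Inner floor 8, rim 15 above the bench. Holds two small barrels, at x = +36 and -36. Origin: centre of its underside. Fixed. The three dishes sit in a row along their y, 107 apart, in any order, in a low wooden tray (332 x 168, rim 12 above the bench).
- square_dish: square steel dish with low walls: outside 100 x 100, 10 high, walls and floor 3 thick (inside 94 x 94). Inner floor 8 mm and rim 15 mm above the bench. Origin: centre of its underside. In the same wooden tray. Fixed.
- round_dish: round steel dish with low walls: outside diameter 94 at the foot and 98 at the rim, 10 high, walls and floor 3 thick. Inner floor 8 mm and rim 15 mm above the bench. Origin: centre of its underside. In the same wooden tray. Fixed.
- big_barrel: the larger clock's barrel, same shape but bigger: drum diameter 62, 38 high, toothed rim diameter 72. Loose on the bench; does not belong in the tray. Origin: centre of its underside.
- big_hour_wheel: the larger clock's hour wheel, same shape but bigger: wheel diameter 66, pipe diameter 15, 42 high. Loose on the bench; does not belong in the tray. Origin: centre of its underside.
- big_bell: the larger clock's bell, same shape but bigger: diameter 78, 46 high. Loose on the bench; does not belong in the tray. Origin: centre of its underside.
Mind the look-alikes: they are no part of the job. Leave any blue, red or turquoise look-alike of the barrel_a alone.

How it is judged (in metres and radians):
At the end, for the whole second after the job is handed in: Small barrels upright in the long dish (within 48 mm along, 18 across of its centre), bell mouth down in the square one (21 mm), hour wheel pipe up in the round one (26 mm), each flat on the floor (3 mm, 0.1 rad), released, at rest; larger parts within 15 mm of their start (x of barrel_a in the frame of long_dish between -0.048 and 0.048 m and y of barrel_a in the frame of long_dish between -0.018 and 0.018 m and z of barrel_a in the frame of long_dish between 0.0005 and 0.0065 m and angle between each of barrel_a, barrel_b, bell, hour_wheel's own z axis and vertical below 0.1 rad and linear speed of each of barrel_a, barrel_b, bell, hour_wheel below 0.02 m/s and x of barrel_b in the frame of long_dish between -0.048 and 0.048 m and y of barrel_b in the frame of long_dish between -0.018 and 0.018 m and z of barrel_b in the frame of long_dish between 0.0005 and 0.0065 m and x of bell in the frame of square_dish between -0.021 and 0.021 m and y of bell in the frame of square_dish between -0.021 and 0.021 m and z of bell in the frame of square_dish between 0.0005 and 0.0065 m and horizontal distance between hour_wheel and round_dish below 0.026 m and z of hour_wheel in the frame of round_dish between 0.0005 and 0.0065 m and distance of each of big_barrel, big_hour_wheel, big_bell from where it was at the start of the episode below 0.015 m); the robot touches nothing.
It fails at once if a part of the larger clock is moved by more than 15 mm (distance of any of big_barrel, big_hour_wheel, big_bell from where it was at the start of the episode above 0.015 m).
It fails at once if one of the small clock's parts is dropped or flung (faster than 0.7 m/s while out of the fingers: a fall of about 25 mm) ((linear speed of barrel_a above 0.7 m/s and contact force between the fingers and barrel_a below 0.05 N) or (linear speed of barrel_b above 0.7 m/s and contact force between the fingers and barrel_b below 0.05 N) or (linear speed of hour_wheel above 0.7 m/s and contact force between the fingers and hour_wheel below 0.05 N) or (linear speed of bell above 0.7 m/s and contact force between the fingers and bell below 0.05 N)).
It also fails if it takes over 102 s, if anything falls off the work surface, if the arm or the gripper's body presses on something with over 40 N, if the wrist force passes 120 N, or if a joint passes its speed limit or range.

## Robot

A 6-joint arm with a two-finger parallel gripper is mounted at the origin on the work surface. World frame = base frame: x ahead of the robot, y to its left, z up, the work surface at z = 0. Lengths are in m, angles in degrees, forces in N, time in s.
With the tool pointing down it reaches from about 0.35 to 0.95 m from the base axis. Payload 17.4 kg.
Tool frame: the origin (TCP) lies between the finger pads; the fingertips stand 8 mm ahead of it and the grasp point (between the pads) lies 11 mm behind it; z points along the fingers, y is the line along which they close (so a half turn about z gives the same grasp; the last joint's range is limited). The gripper opens to 93 mm and grips with 3 to 60 N. Pads are 15 mm wide; open, the fingers measure 128 mm over their backs; the gripper's body (75 mm by 188 mm) begins 65 mm behind the grasp point.
Start: joints at [64.928, 6.646, 82.598, -0, 90.757, -2.166], TCP at [0.263, 0.622, 0.227] pointing down, gripper open.
Joint ranges: [-162.19, 162.19], [-47.58, 125.68], [4.15, 143.07], [-65.23, 245.23], [0.69, 171.88], [-170.13, 170.13]. Speed limits (degrees/s): [108.29, 108.29, 127.2, 180, 180, 180].

## Interface

Orientations are given as a 3x3 rotation matrix whose columns are the frame's x, y, z axes.
In Python, from bench import arm, viewer, nets gives the robot as it stands. The module is installed in compiled form; this text tells all that it offers. Calls block until the motion is done:
- arm.move_to(position, orientation): joint-space move of the TCP to a pose.
- arm.servo_line(position, rot=None, v=0.15): straight line of the TCP; rot=None keeps the orientation; v is the mean speed in m/s.
- arm.move_j(angles): joint-space move.
- arm.set_gripper(opening): finger opening in m; the grip force is fixed at half the most; returns when the fingers have stopped.
- arm.sleep(seconds).
- arm.inverse_kinematics(position, orientation): joint angles nearest the present ones, or None.
- arm.sense(): the state.
- viewer.camera(name): name is "scene" or "side" or "wrist"; returns the picture (480x640x3 uint8, blue, green, red); there is no depth.
- viewer.camera_model(name): a dict with "intrinsics" (3x3 intrinsics, pixels), "rvec" (rotation vector, rad) and "tvec" (3), from world to camera coordinates, as OpenCV has them; the wrist camera has in their place "tool_from_camera" (4x4, takes a point from camera to tool coordinates, whose origin is the TCP and whose axes are the flange's). Camera axes: x right, y down, z forward; pixel columns grow to the right and rows downward; lengths in m; the calibration is good to about 2 mm. A picture is of the moment at which its call begins: read the wrist's pose just before it. camera_model takes no time and is no camera call.
A pose or a line that the arm cannot do raises arm.Unreachable and nothing moves.
- arm.sign_off(): hands the job in; it is judged then, once.
Trained networks look in the newest picture that a camera, given by its name, has taken for a name from the list of things; names that differ only in an ending like _2 or _b are one class to them, and where a whole thing is asked for, a point or a joint stands for the part that bears it (a point fixed in the world has none). Each returns a list of dicts, best first, with "confidence" (0 to 1); they miss things now and then, are a little off and sometimes report something else, mostly with a low value. They report only what shows in the picture. A call takes as long as a camera call. They do not tell look-alikes from the thing itself.
- nets.trace(query, camera): "mask" (480x640 bool, what is visible of it) and "rect" ([centre column, centre row, width, height] in pixels, round what is visible of it).
The state is a dict: "t": time; "qpos": joint angles; "dq": joint speeds; "effort": joint torques, N m; "tool_pos": TCP position; "orientation": TCP orientation; "wrist_force": force on the tool from outside, world axes, zero at the start; "wrist_torque": the same for the moment, N m; "finger_gap": finger opening in m; "finger_force": force on a finger pad.
Only numpy, scipy, OpenCV 4.12 (cv2) and the standard library are available. Lean on these libraries where they do the work, as an engineer would, in place of code of your own. Each camera call takes 0.05 s, during which the arm holds its last target. There are 200 camera calls.

## Working session

There is one attempt and no reset: what is moved stays moved. The work goes in short steps, each a Python script; the robot and the scene stay as the last script left them, time stands still between calls to the robot, and variables do not carry over. Pictures are saved under pics/ and viewed, at most 14 in all, crops included, and the job is handed in when it is done.

```bash
mkdir -p pics
python3 - <<'E'
from bench import arm, viewer, nets
import cv2,numpy as np
for c in("scene","side"):
    im=viewer.camera(c); cv2.imwrite(f"pics/{c}0.png",im)
    m=viewer.camera_model(c); print(c,{k:np.round(v,3).tolist() for k,v in m.items()})
    for q in("barrel_a","hour_wheel","bell","long_dish","square_dish","round_dish","big_barrel","big_hour_wheel","big_bell"):
        print(q,[(round(d["confidence"],2),np.round(d["rect"]).astype(int).tolist()) for d in nets.trace(q,c)])
print(viewer.camera_model("wrist"),arm.sense()["t"])
E
```

```text
scene {'intrinsics': [[517.783, 0.0, 323.251], [0.0, 517.783, 229.208], [0.0, 0.0, 1.0]], 'rvec': [2.213, 1.357, -0.399], 'tvec': [-0.255, -0.289, 1.228]}
barrel_a [(0.96, [338, 228, 24, 30]), (0.91, [403, 154, 24, 27]), (0.75, [373, 127, 24, 25]), (0.72, [360, 162, 25, 28]), (0.72, [474, 160, 25, 25]), (0.57, [442, 141, 25, 21])]
hour_wheel [(0.79, [379, 189, 22, 16])]
bell [(0.88, [448, 200, 30, 23]), (0.68, [404, 318, 39, 47])]
long_dish [(0.97, [267, 323, 58, 84])]
square_dish [(0.66, [209, 318, 66, 51])]
round_dish [(0.78, [148, 312, 57, 49])]
big_barrel [(0.77, [403, 316, 43, 44])]
big_hour_wheel [(0.83, [473, 257, 41, 28])]
big_bell [(0.66, [405, 252, 40, 42]), (0.16, [404, 318, 39, 42])]
side {'intrinsics': [[443.11, 0.0, 316.166], [0.0, 443.11, 235.598], [0.0, 0.0, 1.0]], 'rvec': [2.243, -0.703, 0.305], 'tvec': [-0.364, 0.24, 0.85]}
barrel_a [(0.9, [298, 239, 23, 20]), (0.87, [223, 230, 21, 24]), (0.73, [215, 209, 23, 17]), (0.69, [222, 174, 18, 18]), (0.64, [182, 225, 23, 22]), (0.58, [201, 187, 21, 18])]
hour_wheel [(0.71, [365, 202, 26, 27]), (0.44, [255, 222, 18, 16])]
bell [(0.84, [259, 184, 22, 21])]
long_dish []
square_dish [(0.82, [396, 309, 53, 44])]
round_dish [(0.69, [407, 353, 55, 46])]
big_barrel [(0.67, [362, 201, 28, 25])]
big_hour_wheel [(0.54, [307, 176, 23, 19]), (0.28, [386, 269, 74, 37])]
big_bell [(0.87, [308, 203, 28, 28]), (0.29, [405, 354, 49, 46])]
{'intrinsics': array([[391.54392531,   0.        , 323.29992636],
       [  0.        , 391.54392531, 237.32320626],
       [  0.        ,   0.        ,   1.        ]]), 'tool_from_camera': array([[ 1.03074530e-03, -9.68226610e-01, -2.50072327e-01,
         6.90805197e-02],
       [ 9.99999305e-01,  1.14126114e-03, -2.96933377e-04,
         1.02187920e-03],
       [ 5.72896626e-04, -2.50071847e-01,  9.68227113e-01,
        -1.57573756e-01],
       [ 0.00000000e+00,  0.00000000e+00,  0.00000000e+00,
         1.00000000e+00]])} 1.0
```

View pics/scene0.png

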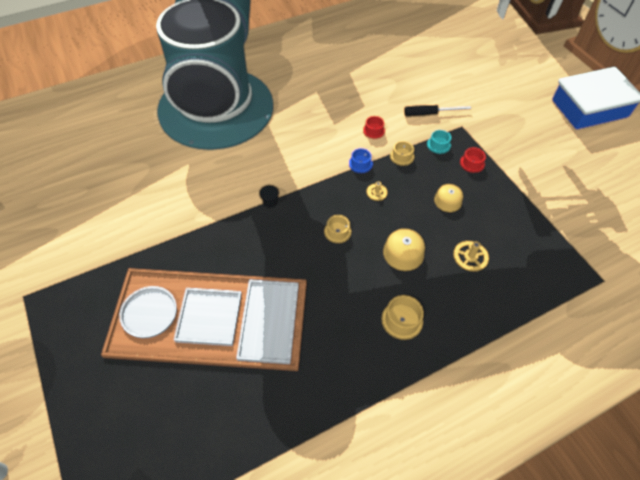

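```bash
cat > h.py <<'E'
from bench import arm, viewer, nets
import cv2,numpy as np
def proj_inv(c,uv,z,s=None):
    m=viewer.camera_model(c); K=m["intrinsics"]
    p=cv2.undistortPoints(np.array([[uv]],float),K,None)[0,0]; d=np.array([*p,1])
    if c=="wrist":
        T=np.eye(4);T[:3,:3]=s["orientation"];T[:3,3]=s["tool_pos"];T=T@m["tool_from_camera"]
        R,o=T[:3,:3],T[:3,3]
    else:
        R=cv2.Rodrigues(np.array(m["rvec"],float))[0].T; o=-R@np.ravel(m["tvec"])
    d=R@d; return (o+d*(z-o[2])/d[2])
E
python3 - <<'E'
from h import *
im=cv2.imread("pics/scene0.png");cv2.imwrite("pics/crop0.png",cv2.resize(im[100:360,310:510],None,fx=3,fy=3)[:,:][:600*2])
c=im[100:300,320:500];cv2.imwrite("pics/crop0.png",cv2.resize(c,None,fx=3,fy=3,interpolation=cv2.INTER_CUBIC))
for uv,h in [((338,228),.014),((403,154),.014),((373,127),.014),((360,162),.014),((474,160),.014),((442,141),.014),((379,189),.01),((448,200),.015),((404,318),.02),((405,252),.022),((473,257),.01),((267,323),.01),((209,318),.01),((148,312),.01)]: print(uv,proj_inv("scene",uv,h).round(3))
for uv,h in [((298,239),.014),((223,230),.014),((215,209),.014),((222,174),.014),((182,225),.014),((201,187),.014),((255,222),.01),((259,184),.015),((396,309),.01),((407,353),.01)]: print("side",uv,proj_inv("side",uv,h).round(3))
E
```

```text
(338, 228) [0.444 0.091 0.014]
(403, 154) [0.334 0.311 0.014]
(373, 127) [0.234 0.294 0.014]
(360, 162) [0.313 0.215 0.014]
(474, 160) [0.418 0.441 0.014]
(442, 141) [0.34  0.411 0.014]
(379, 189) [0.393 0.216 0.01 ]
(448, 200) [0.484 0.326 0.015]
(404, 318) [0.668 0.102 0.02 ]
(405, 252) [0.554 0.176 0.022]
(473, 257) [0.617 0.292 0.01 ]
(267, 323) [ 0.564 -0.115  0.01 ]
(209, 318) [ 0.509 -0.202  0.01 ]
(148, 312) [ 0.449 -0.294  0.01 ]
side (298, 239) [0.447 0.082 0.014]
side (223, 230) [0.312 0.214 0.014]
side (215, 209) [0.33  0.299 0.014]
side (222, 174) [0.414 0.43  0.014]
side (182, 225) [0.235 0.289 0.014]
side (201, 187) [0.34  0.407 0.014]
side (255, 222) [0.393 0.199 0.01 ]
side (259, 184) [0.477 0.327 0.015]
side (396, 309) [ 0.502 -0.208  0.01 ]
side (407, 353) [ 0.448 -0.299  0.01 ]
```

View pics/crop0.png

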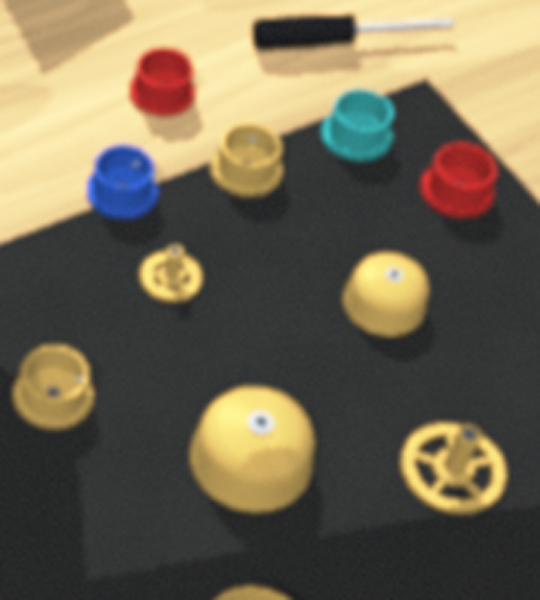

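Brass small barrels at (338,228) and (403,154), small hour wheel at (379,189) and small bell at (448,200). They are the smaller of each pair and brass-coloured. The bigger bell (405,252), wheel (473,257) and barrel (404,318) stay, as do the blue (360,162), reds (373,127) and (474,160), and turquoise (442,141). In the tray, the round dish is at (148,312), the square at (209,318) and the long at (267,323).

I'll refine the positions with wrist views and silhouette fits.

```bash
cat >> h.py <<'E'
from scipy.optimize import least_squares
def down(psi,s=1):  # closing direction at angle psi (deg)
    c,n=np.cos(np.radians(psi)),np.sin(np.radians(psi))
    return np.array([[-n,c,0],[c,n,0],[0,0,-1.]])
def cam(c,s=None):
    m=viewer.camera_model(c)
    if c=="wrist":
        T=np.eye(4);T[:3,:3]=s["orientation"];T[:3,3]=s["tool_pos"];T=np.linalg.inv(T@m["tool_from_camera"])
        return m["intrinsics"],cv2.Rodrigues(T[:3,:3])[0],T[:3,3]
    return m["intrinsics"],np.array(m["rvec"],float),np.array(m["tvec"],float)
A=np.linspace(0,2*np.pi,60)
def rev(prof): return np.array([[d/2e3*np.cos(a),d/2e3*np.sin(a),z/1e3] for d,z in prof for a in A])
def box(lx,ly,z0,z1): return np.array([[i*lx/2e3,j*ly/2e3,z/1e3] for i in(-1,1) for j in(-1,1) for z in(z0,z1)])
SH=dict(barrel_a=rev([(52,0),(52,4),(44,4),(44,28)]),hour_wheel=rev([(42,0),(42,4),(11,30)]),
 bell=rev([(56,0),(53.5,5),(52,19),(44,26),(25,31),(6,33)]),
 long_dish=box(150,90,5,15),square_dish=box(100,100,5,15),round_dish=rev([(94,5),(98,15)]))
def bbox(P,C):
    u=cv2.projectPoints(P,C[1],C[2],C[0],None)[0][:,0]; a,b=u.min(0),u.max(0); return np.r_[(a+b)/2,b-a]
def fit(name,p0,obs,yaw=0,z=0): # obs: list of (cam,rect)
    S=SH[name].copy(); c,n=np.cos(yaw),np.sin(yaw); S[:,:2]=S[:,:2]@np.array([[c,n],[-n,c]])
    f=lambda p:np.concatenate([(bbox(S+[p[0],p[1],z],C)-r)[:2] for C,r in obs])
    r=least_squares(f,p0[:2]); return r.x,r.fun
E
python3 - <<'E'
from h import *
import pickle
obs={}
for tag,pos,qs in[("parts",[.42,.22,.28],("barrel_a","hour_wheel","bell","big_barrel","big_bell","big_hour_wheel")),("tray",[.50,-.2,.28],("long_dish","square_dish","round_dish"))]:
    arm.move_to(pos,down(60)) ; s=arm.sense(); im=viewer.camera("wrist"); cv2.imwrite(f"pics/w_{tag}.png",im)
    C=cam("wrist",s)
    for q in qs:
        for d in nets.trace(q,"wrist"):
            r=np.array(d["rect"],float); 
            if q in SH:
                x,f=fit(q,proj_inv("wrist",r[:2],.012,s)[:2],[(C,r)],yaw=np.radians(-33)); e=bbox(SH[q]+[*x,0],C)[2:]
                print(q,round(d["confidence"],2),r.round(),x.round(4),"size",e.round() if "dish" not in q else "")
            else: print(q,round(d["confidence"],2),r.round(),proj_inv("wrist",r[:2],.015,s).round(3))
            obs.setdefault(tag,[]).append((q,d["confidence"],r))
    print(s["t"],s["tool_pos"].round(3),s["qpos"].round(0))
    pickle.dump((s["tool_pos"],s["orientation"],obs[tag]),open(f"{tag}.pkl","wb"))
E
```

```text
barrel_a 0.85 [295.  16.  51.  31.] [0.2473 0.2878] size [52. 63.]
barrel_a 0.82 [356.  81.  52.  58.] [0.3298 0.3124] size [50. 54.]
barrel_a 0.82 [444.  36.  55.  58.] [0.3361 0.4077] size [57. 60.]
barrel_a 0.76 [238. 273.  47.  47.] [0.4436 0.0945] size [47. 48.]
barrel_a 0.62 [510.  91.  62.  56.] [0.4162 0.4434] size [60. 53.]
barrel_a 0.6 [267. 107.  49.  52.] [0.3057 0.2193] size [50. 52.]
hour_wheel 0.83 [304. 183.  34.  39.] [0.3933 0.2118] size [38. 38.]
bell 0.95 [440. 195.  56.  56.] [0.4793 0.3352] size [54. 51.]
big_barrel 0.89 [338. 403.  54.  45.] [0.65  0.111 0.015]
big_bell 0.91 [348. 306.  67.  69.] [0.541 0.185 0.015]
big_hour_wheel 0.6 [474. 289.  17.  16.] [0.595 0.321 0.015]
2.6 [0.42  0.221 0.28 ] [ 25. -19. 102.   0.  98. -35.]
long_dish 0.76 [421. 206.  96. 134.] [ 0.5602 -0.1113] size 
square_dish 0.76 [324. 204.  94.  94.] [ 0.5043 -0.2016] size 
round_dish 0.94 [226. 202.  87.  86.] [ 0.4489 -0.2912] size 
4.525 [ 0.5   -0.199  0.28 ] [-24. -11.  95.   0.  96. -84.]
```

View pics/w_parts.png

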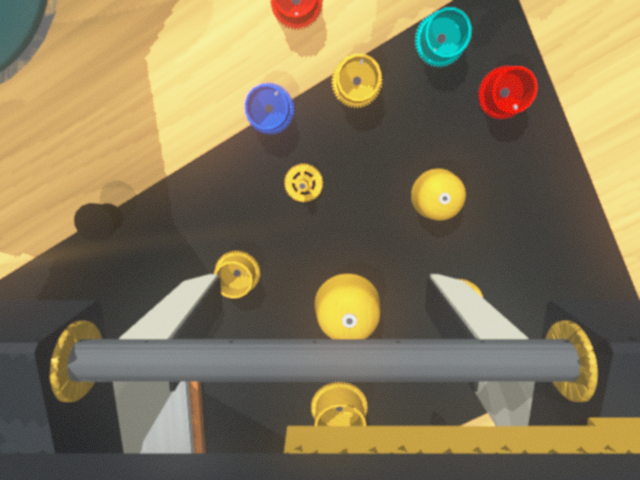

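View pics/w_tray.png

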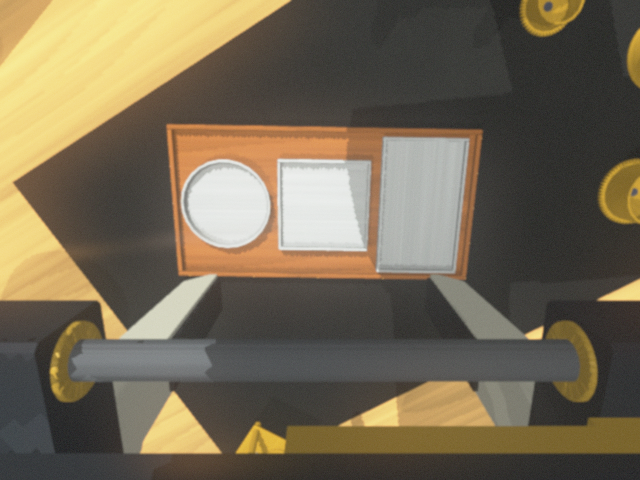

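Wrist view 1 shows the brass barrels at (356,81) and (238,273), the small wheel at (304,183), the small bell at (440,195) and the big bell at (348,306). View 2 shows the dishes at round (226,202), square (324,204) and long (421,206), 107 mm apart as specified. Next I'll cross-check against the fixed cameras.

Run:
```python
from h import *
import pickle
def W(t):
    p,o,ob=pickle.load(open(t+".pkl","rb")); return cam("wrist",dict(tool_pos=p,orientation=o))
wp,wt,sc,sd=W("parts"),W("tray"),cam("scene"),cam("side")
D={"b1":("barrel_a",wp,(238,273),(338,228),(298,239)),"b2":("barrel_a",wp,(356,81),(403,154),(215,209)),
"wheel":("hour_wheel",wp,(304,183),(379,189),(255,222)),"bell":("bell",wp,(440,195),(448,200),(259,184)),
"long":("long_dish",wt,(421,206),(267,323),None),"square":("square_dish",wt,(324,204),(209,318),(396,309)),"round":("round_dish",wt,(226,202),(148,312),(407,353))}
for k,(n,w,a,b,c) in D.items():
    y=np.radians(-32)
    for C,r in((w,a),(sc,b),(sd,c)):
        if r: print(k,fit(n,[.4,.1],[(C,np.array([*r,0,0]))],y)[0].round(4),end=" ")
    o=[(C,np.array([*r,0,0])) for C,r in((w,a),(sc,b),(sd,c)) if r]; print("ALL",fit(n,[.4,.1],o,y)[0].round(4))
```

```text
b1 [0.4438 0.0939] b1 [0.4422 0.0924] b1 [0.4476 0.0836] ALL [0.4444 0.0923]
b2 [0.3297 0.3126] b2 [0.3334 0.3138] b2 [0.3299 0.3021] ALL [0.3304 0.3123]
wheel [0.3934 0.2122] wheel [0.39   0.2184] wheel [0.3935 0.2015] ALL [0.3935 0.2124]
bell [0.4793 0.3357] bell [0.4813 0.3302] bell [0.4793 0.3328] ALL [0.4795 0.3347]
long [ 0.5602 -0.1112] long [ 0.5619 -0.1109] ALL [ 0.5606 -0.1111]
square [ 0.5041 -0.2012] square [ 0.5084 -0.1998] square [ 0.5014 -0.2055] ALL [ 0.5047 -0.2014]
round [ 0.4493 -0.2912] round [ 0.4499 -0.293 ] round [ 0.4482 -0.2973] ALL [ 0.4494 -0.2928]
```

```bash
cat >> h.py <<'E'
def xfer(p,t,wide,rel,tip,psi=58.4,up=.13):
    R=down(psi); z=tip+.008
    arm.move_to([*p,up],R); arm.set_gripper(wide)
    arm.servo_line([*p,z],v=.12); arm.set_gripper(0.0)
    g=arm.sense(); print("grip",round(g["finger_gap"],4),g["finger_force"])
    arm.servo_line([*p,up],v=.12); print("lifted gap",round(arm.sense()["finger_gap"],4))
    arm.move_to([*t,up],R); arm.servo_line([*t,z+.025],v=.15); arm.servo_line([*t,z+.0083],v=.04)
    s=arm.sense(); print("gap",round(s["finger_gap"],4),"F",np.round(s["wrist_force"],1))
    arm.set_gripper(rel); arm.servo_line([*t,up],v=.12); print("t",arm.sense()["t"])
E
python3 - <<'E'
from h import *
dx=np.array([.0307,-.0189]); L=np.array([.5606,-.1111])
xfer([.4444,.0925],L+dx,.07,.056,.0085)
cv2.imwrite("pics/s1.png",viewer.camera("scene"))
s=arm.sense(); cv2.imwrite("pics/w1.png",viewer.camera("wrist"))
for d in nets.trace("barrel_a","wrist"):
    x,_=fit("barrel_a",[.58,-.13],[(cam("wrist",s),np.array(d["rect"]))],z=.008); print(d["confidence"],d["rect"],x)
E
```

```text
grip 0.0436 30.00092262402177
lifted gap 0.0436
gap 0.0439 F [ 0.  -0.1 -1. ]
t 13.1833
0.82 [323.5, 237.0, 68.0, 78.4] [ 0.5913866  -0.12899378]
```

View pics/w1.png

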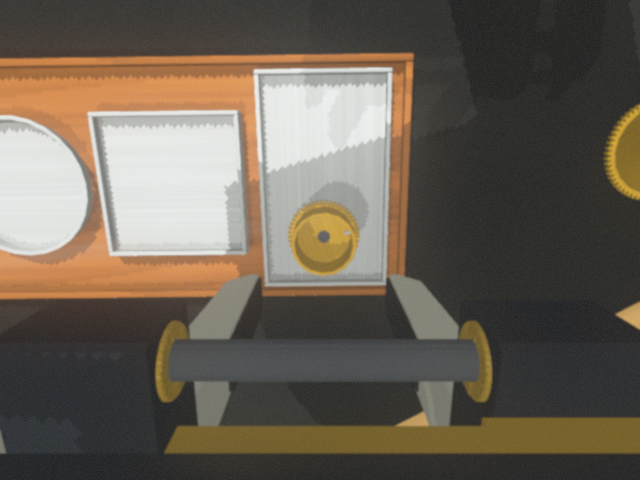

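The first barrel (323,237) stands flat in the near half of the long dish. Now the second barrel, then the bell and the wheel.

Run:
```python
from h import *
dx=np.array([.0307,-.0189]); L=np.array([.5606,-.1111])
xfer([.3304,.3124],L-dx,.07,.056,.0085)
xfer([.4794,.3350],[.5047,-.2014],.078,.066,.0085)
xfer([.3934,.2124],[.4492,-.2918],.04,.03,.010)
arm.move_to([.47,-.12,.28],down(60)); s=arm.sense()
cv2.imwrite("pics/w2.png",viewer.camera("wrist")); cv2.imwrite("pics/s2.png",viewer.camera("scene"))
for n in("barrel_a","bell","hour_wheel"):
  for d in nets.trace(n,"wrist"):
    x,_=fit(n,[.5,-.2],[(cam("wrist",s),np.array(d["rect"]))],z=.008); print(n,d["confidence"],d["rect"],x)
print(s["t"])
```

```text
grip 0.0433 30.000563263893127
lifted gap 0.0431
gap 0.043 F [-0.1 -0.7 -1.2]
t 22.8917
grip 0.0515 30.058028214371006
lifted gap 0.0515
gap 0.0521 F [-0.6 -0.   0.3]
t 32.5833
grip 0.0103 30.000426471233368
lifted gap 0.01
gap 0.0101 F [-0.2  0.   0.2]
t 42.2833
barrel_a 0.91 [372.6, 234.6, 48.9, 50.0] [ 0.5286522  -0.09022715]
barrel_a 0.74 [350.4, 296.4, 10.9, 37.6] [ 0.57962111 -0.14669501]
bell 0.71 [277.9, 261.6, 53.9, 47.0] [ 0.50302811 -0.1981851 ]
bell 0.49 [277.1, 261.9, 92.3, 87.2] [ 0.50288111 -0.1991485 ]
hour_wheel 0.8 [186.8, 259.4, 36.2, 36.4] [ 0.45023283 -0.28814077]
43.2
```

View pics/w2.png

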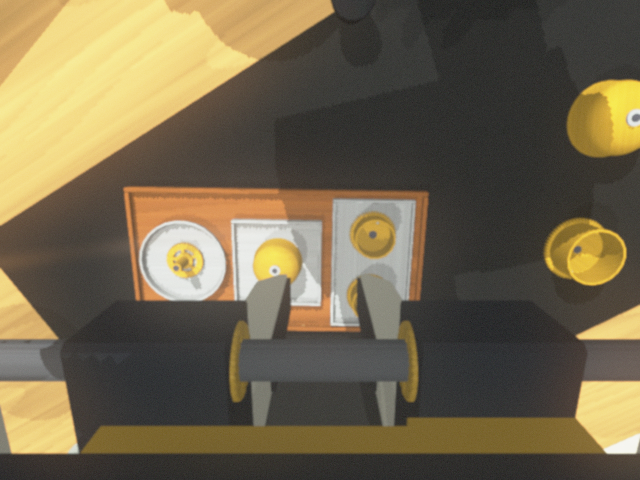

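View pics/s2.png

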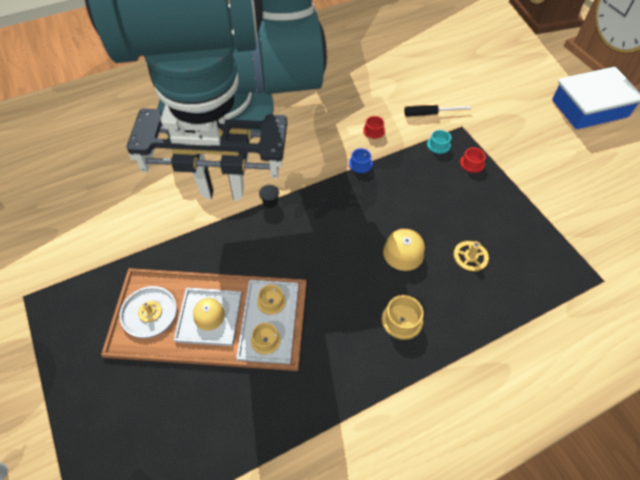

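The wheel (150,311), bell (208,313) and both barrels (271,298) and (265,338) are upright near the centres of their dishes. The big parts haven't moved and the arm is clear, so I'm handing in.

```bash
python3 -c "
from bench import arm
print(arm.sign_off())"
```

```text
the job is handed in; nothing more can be done
None
```

I handed the job in at about 43 s: both small barrels are in the long dish, the bell is mouth down in the square dish, and the hour wheel is pipe up in the round dish; the larger clock's parts and the coloured look-alikes were not touched, and no verdict was returned.

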